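# Weight the screen and wedge it open for airing

### The job

Air the hatching tray: one knob weight already stands in the long pan on the hinged screen, so first add two more from the rubber mat, all three standing upright in the pan with the screen still shut, and leave the spare weight on the mat. Then take the wooden wedge by its tab, lay it flat on the tray's front ledge and push its thin nose straight in under the middle of the screen's front rail until the screen just lifts off the ledge, with its front edge about 5 mm higher than when shut. Finish while holding the wedge there in the gripper: do not let go, and do not touch the screen; leave the feed tray, the jar and the cup alone.

Things in the scene. Friction and masses are not known exactly. Their poses are not given: they have to be found in the camera images.
- ledge (a point): on the top face of the front ledge of the fixed grey plastic hatching tray (390 mm long, 270 mm wide), straight below the middle of the shut screen's front edge. The ledge is flat, 45 mm above the bench, from 130 mm before this point (-x) to 70 mm behind it, under the screen. x points level towards the screen's hinge (the way the wedge is pushed), y to the left of that, z up
- screen: its origin is the lip: the middle of the bottom front edge of the screen, an aluminium-framed mesh lid 250 mm long (x), 262 mm wide (y), hinged at its far edge. Shut, its side rails rest on the ledge and its front rail (20 mm deep, 12 mm thick) leaves a slot 8 mm high and 230 mm wide above the ledge; the lip is then 8 mm above ledge. It falls shut by itself (350 g). Axes as ledge
- pan (a point): centre of the inner floor of the aluminium weight pan fixed on the screen, 75 mm behind the lip and 23 mm above the ledge: inside 60 mm along x, 230 mm along y, its rim 13 mm above its floor. Axes as ledge, tilting with the screen
- weight_a_mid (a point): the weight that stands in the pan at the start; steel weight with a knob: round foot 36 mm across and 12 mm high, on it a round knob 16 mm across and 26 mm high, 38 mm tall in all, 130 g. This point is on its axis half-way up (19 mm above its underside); z up
- weight_b_mid (a point): a weight that stands on the mat at the start; steel weight with a knob: round foot 36 mm across and 12 mm high, on it a round knob 16 mm across and 26 mm high, 38 mm tall in all, 130 g. This point is on its axis half-way up (19 mm above its underside); z up
- weight_c_mid (a point): a weight that stands on the mat at the start; steel weight with a knob: round foot 36 mm across and 12 mm high, on it a round knob 16 mm across and 26 mm high, 38 mm tall in all, 130 g. This point is on its axis half-way up (19 mm above its underside); z up
- weight_d_mid (a point): a weight that stands on the mat at the start; steel weight with a knob: round foot 36 mm across and 12 mm high, on it a round knob 16 mm across and 26 mm high, 38 mm tall in all, 130 g. This point is on its axis half-way up (19 mm above its underside); z up
- mat: black rubber mat on the bench, 180 x 60 x 6 mm, fixed, on one side of the tray (either side); origin at the centre of its underside, x along its length
- wedge_tab (a point): centre of the upright grip tab of the light-wood wedge, which lies flat on the bench on the other side of the tray from the mat. The tab is 24 mm along x, 20 mm along y and 30 mm high, standing on the wedge's tail; this point is 38 mm above the wedge's flat underside and the tab's top 53 mm. x points from tab to nose, z up
- wedge_nose (a point): middle of the bottom edge of the wedge's thin nose, 105 mm ahead of the tab's centre (+x) and 38 mm below it; axes as the tab. The ramp meets the shut screen when the nose is about 22 mm past the lip; the lip is 5 mm up when it is about 44 mm past
- feed_tray: bystander: red plastic feed tray with four compartments, 120 x 160 x 24 mm, on the bench; origin at the centre of its underside
- feed_jar: bystander: closed jar, 64 mm across, 80 mm tall; origin at the centre of its underside
- scoop_cup: bystander: white plastic cup, 72 mm across, 70 mm tall; origin at the centre of its underside
- wedge: the light-wood wedge, 120 mm long (x), 30 mm wide, 90 g: nose 3 mm thick, a ramp rising 0.225 mm per mm over 90 mm to 23 mm, then a tail block 30 mm long and 23 mm high with the tab on top. Origin at the centre of its flat underside, 60 mm behind the nose and 45 mm ahead of the tab's centre
There are look-alikes about, which are no part of the job. Leave any orange look-alike of the part that bears weight_b_mid alone.

How it is judged:
By the outcome, as a careful person would: the job done as asked, in the order asked, and still so for the second after the job is handed in, while the arm keeps its last pose, push and grip.
It also fails if it takes over 72 s, if anything falls off the work surface, if the arm or the gripper's body presses on something with over 40 N, if the wrist force passes 120 N, or if a joint passes its speed limit or range.

### The arm

A 6-joint arm with a two-finger parallel gripper is mounted at the origin on the work surface. World frame = base frame: x ahead of the robot, y to its left, z up, the work surface at z = 0. Lengths are in m, angles in rad, forces in N, time in s.
With the tool pointing down it reaches from about 0.25 to 0.775 m from the base axis. Payload 4 kg.
Tool frame: the origin (TCP) lies at the very end of the fingers, on their centre line; the grasp point (between the pads) lies 19 mm behind it (robot.pinch_z is the distance from the TCP to the grasp point, in m); z points along the fingers, y is the line along which they close (so a half turn about z gives the same grasp; the last joint's range is limited). The gripper opens to 94 mm and grips with 3 to 60 N. Pads are 16 mm wide; open, the fingers measure 119 mm over their backs; the gripper's body (75 mm by 177 mm) begins 78 mm behind the grasp point.
Start: joints at [1.209, 0.087, 1.371, -0, 1.684, -0.103], TCP at [0.141, 0.532, 0.206] pointing down, gripper open.
Joint ranges: [-3.1, 3.1], [-0.76, 2.03], [0.27, 2.55], [-1.08, 4.22], [0.17, 2.65], [-2.57, 2.57]. Speed limits (rad/s): [2.79, 2.79, 3.14, 3.14, 3.14, 3.14].

### API

Orientations are given as [roll, pitch, yaw] about the fixed x, y, z axes, in that order (R = Rz(yaw) Ry(pitch) Rx(roll)).
In Python, from bench import robot gives the robot as it stands.
- The arm moves only by the tool arm_command, never from a script. Its argument "targets" is one flat list of numbers, 7 for each row, row after row: the turn, a rotation vector about the tool's x, y, z in degrees, then the shift along the tool's x, y, z in mm, then the closure, from -1 (fully open) to 1 (shut). In form: [ax, ay, az, x, y, z, hand, ax, ay, az, x, y, z, hand, ...]. A call has 1 to 20 rows; each row is the pose to reach, as a shift and turn from the pose commanded when the call began, along the tool's axes at that moment; what a row does not reach only later rows make up. A row lasts 1/10 s, in which the tool goes at most 50 mm and 8.59 degrees, less where a joint would pass 70% of its speed; a pose out of reach is approached as far as the arm can. A call with a gripper value outside its range is refused whole. The fingers move at their own pace and stop on an object; the grip force is fixed at half the most. Time passes only in rows, so rows that repeat a pose let the fingers close. It gives the time, the measured TCP pose, the force, the opening and the grip force at its end, in the units of the state.
- robot.get_obs(): the state, without advancing time (a new reading comes with each control period).
- robot.snapshot(name): name is "scene" or "top" or "wrist"; returns a dict with "color" (400x640x3 uint8, red, green, blue), "range_z" (400x640 float32, m along the optical axis (not along the pixel's ray), 0 where there is no reading), "fx", "fy", "cx", "cy" (pixels), "dist_coeffs" ([k1, k2, p1, p2, k3] as OpenCV has them; the pictures are not rectified), "T" (4x4, takes a point from camera to world coordinates); the wrist camera has in their place "T_tool_cam" (4x4, takes a point from camera to tool coordinates, whose origin is the TCP and whose axes are the flange's). Camera axes: x right, y down, z forward; pixel columns grow to the right and rows downward; lengths in m; the calibration is good to about 2 mm. A picture is of the moment at which its call begins: read the wrist's pose just before it.
- robot.close_job(): hands the job in; it is judged then, once.
The state is a dict: "time": time; "joint_positions": joint angles; "qvel": joint speeds; "joint_torque": joint torques, N m; "tool_pos": TCP position; "ee_rot": TCP orientation; "wrist_force": force on the tool from outside, world axes, zero at the start; "wrist_torque": the same for the moment, N m; "width": finger opening in m; "finger_force": force on a finger pad.
Only numpy, scipy, OpenCV 4.12 (cv2) and the standard library are available. Lean on these libraries where they do the work, as an engineer would, in place of code of your own. Each camera call takes 0.05 s, during which the arm holds its last target. There are 200 camera calls.

## Working session

There is one attempt and no reset: what is moved stays moved. The work goes in short steps, Python scripts to look and compute and a tool call to move; the robot and the scene stay as the last step left them, time stands still between calls to the robot, and variables do not carry over. Pictures are saved under pics/ and viewed, at most 10 in all, crops included, and the job is handed in when it is done.

Besides the shell and the picture viewer there is one more tool, called as a command line: name --argument value ..., lists and objects as JSON in quotes. arm_command: Moves the arm, as the interface text tells. Its arguments: {"type":"object","properties":{"targets":{"type":"array"}},"required":["targets"]}

```bash
mkdir -p pics; ls; cat > h.py <<'E'
import numpy as np, cv2
from bench import robot
from scipy.spatial.transform import Rotation as R
def save(s,n,crop=None,k=1):
    im=cv2.cvtColor(s["color"],cv2.COLOR_RGB2BGR)
    if crop: im=im[crop[1]:crop[3],crop[0]:crop[2]]
    cv2.imwrite("pics/"+n,cv2.resize(im,None,fx=k,fy=k,interpolation=cv2.INTER_CUBIC))
def cloud(s,T=None):
    K=np.array([[s["fx"],0,s["cx"]],[0,s["fy"],s["cy"]],[0,0,1]])
    h,w=s["range_z"].shape
    u,v=np.meshgrid(np.arange(w),np.arange(h))
    p=cv2.undistortPoints(np.stack([u,v],-1).reshape(-1,1,2).astype(float),K,np.array(s["dist_coeffs"],float)).reshape(h,w,2)
    z=s["range_z"]
    P=np.dstack([p*z[...,None],z]); T=s["T"] if T is None else T
    P=P@T[:3,:3].T+T[:3,3]; P[z==0]=np.nan
    return P
E
python3 - <<'E'
from h import *
o=robot.get_obs(); print(o["time"],o["tool_pos"],o["ee_rot"],o["wrist_force"],o["width"],robot.pinch_z)
for n in("top","scene"):
    s=robot.snapshot(n); save(s,n+"0.png",None,1.25); np.savez("/tmp/"+n,**{k:np.array(v) for k,v in s.items()})
    print(s["T"].round(3).tolist(),s["fx"])
E
```

```text
pics
0.0 [0.14057892 0.53118176 0.20430666] [-3.13944233e+00 -2.13050577e-04  2.88278594e+00] [ 0.25674398  0.92297131 -0.08723592] 0.09398856179680325 0.0188
[[-0.03, -0.989, 0.142, 0.39], [-1.0, 0.028, -0.014, 0.02], [0.009, -0.142, -0.99, 1.255], [0.0, 0.0, 0.0, 1.0]] 464.42083485589626
[[0.586, 0.496, -0.641, 1.249], [0.81, -0.379, 0.448, -0.489], [-0.021, -0.781, -0.624, 0.795], [0.0, 0.0, 0.0, 1.0]] 455.6433730724345
```

View pics/top0.png

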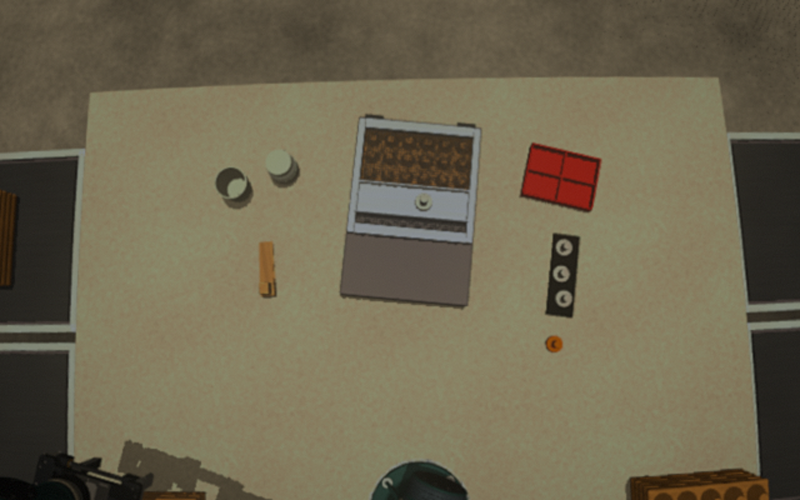

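View pics/scene0.png

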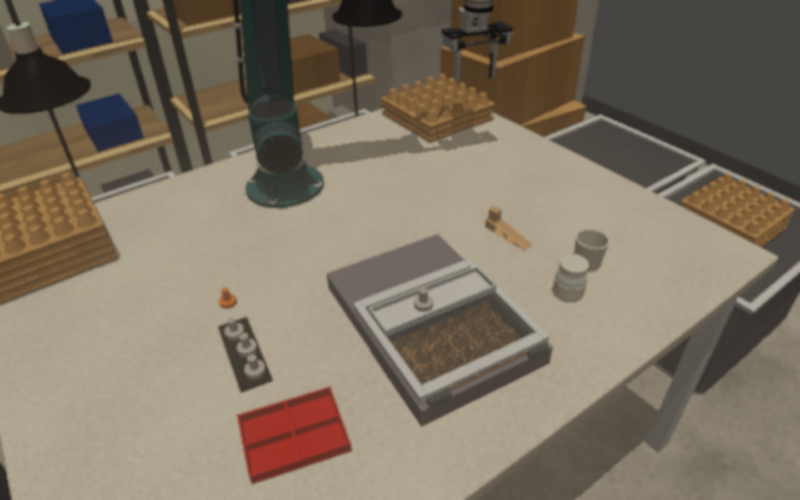

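Top picture: mat weights at (564,247), (561,273) and (564,298), with the orange decoy at (554,344). The pan weight is at (424,202), the wedge tab at (268,290) and its nose at (266,243). The tray front edge runs from (341,296) to (468,304), and the screen front rail from (347,230) to (470,240). I'll measure these with the depth data.

```bash
python3 - <<'E'
from h import *
s=dict(np.load("/tmp/top.npz")); P=cloud(s); c=s["color"].astype(int)
print("depth bench",np.nanmedian(P[300:340,300:340,2]))
def blob(n,u0,v0,u1,v1,zlo,zhi,rect=False,cond=None):
    u0,v0,u1,v1=[int(x/1.25) for x in(u0,v0,u1,v1)]
    Q=P[v0:v1,u0:u1].reshape(-1,3); m=(Q[:,2]>zlo)&(Q[:,2]<zhi)
    q=Q[m]
    if len(q)<3: print(n,"none",len(q));return
    print(n,len(q),"mean",q.mean(0).round(4),"min",q.min(0).round(3),"max",q.max(0).round(3), "mid",((q.max(0)+q.min(0))/2)[:2].round(4))
    if rect: r=cv2.minAreaRect(q[:,:2].astype(np.float32)*1000); print("   rect",r, cv2.boxPoints(r).round(0).tolist())
for i,v in enumerate((247,273,298)):
    blob("w%d knob"%i,550,v-14,580,v+13,.033,.055); blob("w%d foot"%i,550,v-13,580,v+13,.012,.03)
blob("orange",540,330,570,360,.01,.05)
blob("mat",535,225,590,325,.003,.06,True)
blob("pan w",410,190,440,215,.085,.12)
blob("pan all",345,175,480,230,.06,.13,True)
blob("tray ledge",330,235,480,315,.03,.06,True)
blob("tray all",330,105,490,315,.03,.2,True)
blob("wedge",250,230,285,305,.006,.07,True)
blob("tab",250,230,285,305,.035,.07,True)
blob("jar",262,145,300,188,.06,.1); blob("cup",212,165,255,210,.05,.1); blob("feed",515,140,605,215,.008,.05)
for px in [(341,292),(467,304),(344,235),(472,242),(362,118),(480,126),(358,180),(469,188),(358,212),(470,221)]:
    u,v=int(px[0]/1.25),int(px[1]/1.25); print(px,P[v,u].round(3))
E
python3 - <<'E'
import cv2
a=cv2.imread('pics/top0.png')  # enlarge crop from raw
a=cv2.resize(a,(640,400))
cv2.imwrite('pics/tray.png',cv2.resize(a[80:250,260:400],None,fx=3.4,fy=3.4,interpolation=cv2.INTER_CUBIC))
E
```

```text
depth bench -0.000993386238602012
w0 knob 32 mean [ 0.5448 -0.3312  0.0422] min [ 0.538 -0.339  0.034] max [ 0.551 -0.325  0.047] mid [ 0.5447 -0.3316]
w0 foot 101 mean [ 0.5453 -0.3293  0.0175] min [ 0.53  -0.35   0.012] max [ 0.563 -0.314  0.029] mid [ 0.5465 -0.3319]
w1 knob 34 mean [ 0.4881 -0.3216  0.0419] min [ 0.482 -0.329  0.035] max [ 0.496 -0.314  0.048] mid [ 0.4887 -0.3218]
w1 foot 104 mean [ 0.4875 -0.3194  0.0176] min [ 0.47  -0.34   0.012] max [ 0.506 -0.304  0.028] mid [ 0.4881 -0.3222]
w2 knob 28 mean [ 0.4339 -0.3237  0.0428] min [ 0.426 -0.331  0.033] max [ 0.44  -0.318  0.049] mid [ 0.4333 -0.3246]
w2 foot 100 mean [ 0.4339 -0.3217  0.0174] min [ 0.417 -0.34   0.012] max [ 0.452 -0.307  0.027] mid [ 0.4342 -0.3235]
orange 98 mean [ 0.3405 -0.2988  0.0199] min [ 0.322 -0.316  0.01 ] max [ 0.356 -0.283  0.042] mid [ 0.3393 -0.2995]
mat 1309 mean [ 0.4856 -0.3271  0.0112] min [ 0.379 -0.396  0.003] max [ 0.597 -0.263  0.049] mid [ 0.488  -0.3295]
   rect ((487.56341552734375, -328.4479675292969), (119.69215393066406, 219.98463439941406), 85.97947692871094) [[374.0, -
[... 1548 characters left out ...]
0], [462.0, 299.0], [486.0, 302.0], [484.0, 320.0]]
jar 368 mean [0.7324 0.2737 0.0776] min [0.706 0.248 0.061] max [0.761 0.302 0.086] mid [0.7335 0.2751]
cup 247 mean [0.699  0.3816 0.0635] min [0.66  0.343 0.05 ] max [0.733 0.415 0.076] mid [0.6965 0.379 ]
feed 764 mean [ 0.7029 -0.3395  0.0182] min [ 0.627 -0.431  0.008] max [ 0.78  -0.244  0.03 ] mid [ 0.7033 -0.3376]
(341, 292) [0.462 0.151 0.043]
(467, 304) [ 0.428 -0.111  0.047]
(344, 235) [0.587 0.145 0.003]
(472, 242) [ 0.557 -0.125  0.064]
(362, 118) [0.838 0.1   0.046]
(480, 126) [ 0.83  -0.165  0.001]
(358, 180) [0.689 0.107 0.081]
(469, 188) [ 0.672 -0.126  0.059]
(358, 212) [0.626 0.109 0.069]
(470, 221) [ 0.601 -0.124  0.066]
```

View pics/tray.png

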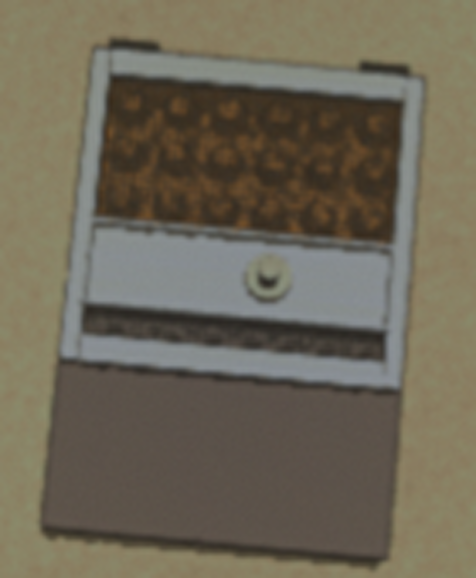

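The crop shows the tray yawed about −7°, with the pan and weight_a right of centre at (268,277) and the screen front edge from (62,360) to (398,388).

```bash
cat >> h.py <<'E'
def mv(*tg):
    """tg: (x,y,z,yawdeg) world targets -> rows relative to the present pose"""
    o=robot.get_obs(); R0=R.from_euler("xyz",o["ee_rot"]); p=np.array(o["tool_pos"])
    print("t",round(o["time"],2),"tcp",(p*1e3).round(1),"rpy",np.degrees(o["ee_rot"]).round(2),"F",np.round(o["wrist_force"],1),"w",round(o["width"]*1e3,1),"j",np.round(o["joint_positions"],2))
    for t in tg:
        Rt=R.from_euler("xyz",[180,0,t[3]],degrees=True)
        print(t,"->",(R0.inv()*Rt).as_rotvec(degrees=True).round(1),(R0.inv().apply(np.array(t[:3])-p)*1e3).round(1))
def wcam(s):
    o=robot.get_obs(); T=np.eye(4); T[:3,:3]=R.from_euler("xyz",o["ee_rot"]).as_matrix(); T[:3,3]=o["tool_pos"]
    return T@np.array(s["T_tool_cam"])
E
python3 - <<'E'
from h import *
s=robot.snapshot("wrist"); print(np.round(s["T_tool_cam"],3),s["fx"],s["cx"],s["cy"])
mv((.45,.30,.30,173),(.45,0.0,.30,173),(.434,-.324,.20,173))
E
```

```text
[[-0.001 -0.971 -0.24   0.069]
 [ 1.    -0.001  0.002  0.   ]
 [-0.002 -0.24   0.971 -0.178]
 [ 0.     0.     0.     1.   ]] 298.38008147398455 320.98732175066436 195.40856111234018
t 0.15 tcp [140.6 531.3 204.6] rpy [-1.7990e+02 -1.0000e-02  1.6517e+02] F [ 0.  -0.  -0.6] w 94.0 j [ 1.21  0.09  1.37  0.    1.68 -0.1 ]
(0.45, 0.3, 0.3, 173) -> [-0.1 -0.  -7.8] [-358.3 -144.6  -95.2]
(0.45, 0.0, 0.3, 173) -> [-0.1 -0.  -7.8] [-435.  -434.6  -94.8]
(0.434, -0.324, 0.2, 173) -> [-0.1 -0.  -7.8] [-502.5 -751.7    5.7]
```

arm_command --targets '[0,0,-7.8,-358,-145,-95,-1,0,0,-7.8,-358,-145,-95,-1,0,0,-7.8,-358,-145,-95,-1,0,0,-7.8,-358,-145,-95,-1,0,0,-7.8,-358,-145,-95,-1,0,0,-7.8,-358,-145,-95,-1,0,0,-7.8,-358,-145,-95,-1,0,0,-7.8,-358,-145,-95,-1,0,0,-7.8,-358,-145,-95,-1,0,0,-7.8,-358,-145,-95,-1,0,0,-7.8,-358,-145,-95,-1]'

```text
time: 1.25
tool_pos: [0.4488, 0.3005, 0.2999]
ee_rot: [-3.141, -0.001, 3.02]
wrist_force: [0.3, -0.2, 0.6]
width: 0.094
finger_force: 0.0
```

```bash
python3 - <<'E'
from h import *
s=robot.snapshot("wrist"); T=wcam(s); save(s,"w1.png",None,1.25); np.savez("/tmp/w1",T=T,**{k:np.array(v) for k,v in s.items()})
P=cloud(s,T); c=s["color"]
for n,(lo,hi) in dict(tab=(.04,.06),wedge=(.007,.06)).items():
    m=(abs(P[...,0]-.52)<.09)&(abs(P[...,1]-.31)<.05)&(P[...,2]>lo)&(P[...,2]<hi)
    q=P[m]; print(n,len(q),q.mean(0).round(4),cv2.minAreaRect(q[:,:2].astype(np.float32)*1000))
print(np.nanmedian(P[:,:,2]))
mv((.45,.02,.30,173),(.434,-.324,.20,173))
E
```

```text
tab 238 [0.4736 0.3112 0.0519] ((474.6513977050781, 311.2343444824219), (23.874216079711914, 19.864654541015625), 4.727867603302002)
wedge 1103 [0.5044 0.3136 0.024 ] ((511.5870666503906, 314.03045654296875), (103.96957397460938, 30.02511978149414), 4.239300727844238)
-2.765179088648484e-06
t 1.3 tcp [448.5 300.8 300. ] rpy [-1.7999e+02 -7.0000e-02  1.7308e+02] F [-0.4  0.4  0. ] w 94.0 j [ 0.49  0.07  1.21  0.    1.87 -0.96]
(0.45, 0.02, 0.3, 173) -> [-0.  -0.1  0.1] [ -35.3 -278.6   -0. ]
(0.434, -0.324, 0.2, 173) -> [-0.  -0.1  0.1] [ -61. -622.  100.]
```

View pics/w1.png

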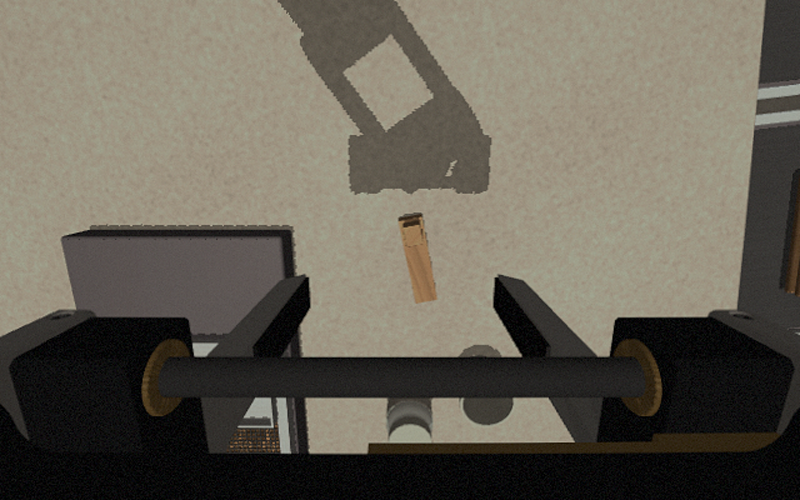

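Wrist view: the wedge is clear, with the tab at (412,232) and the nose at (425,298), which gives tab (0.4745, 0.311) and yaw about 4.4°. Next I'll look at the mat.

arm_command --targets '[0,0,0,-35,-279,0,-1,0,0,0,-35,-279,0,-1,0,0,0,-35,-279,0,-1,0,0,0,-35,-279,0,-1,0,0,0,-35,-279,0,-1,0,0,0,-35,-279,0,-1,0,0,0,-130,-635,70,-1,0,0,0,-130,-635,70,-1,0,0,0,-130,-635,70,-1,0,0,0,-130,-635,70,-1,0,0,0,-130,-635,70,-1,0,0,0,-130,-635,70,-1,0,0,0,-130,-635,70,-1,0,0,0,-130,-635,70,-1,0,0,0,-130,-635,70,-1,0,0,0,-130,-635,70,-1]'

```text
time: 2.9
tool_pos: [0.5015, -0.3446, 0.2299]
ee_rot: [3.14, -0.001, 3.02]
wrist_force: [0.3, 0.1, 0.1]
width: 0.094
finger_force: 0.0
```

```bash
python3 - <<'E'
from h import *
s=robot.snapshot("wrist"); T=wcam(s); save(s,"w2.png",None,1.25)
P=cloud(s,T)
for g in ((.5447,-.3316),(.4885,-.322),(.434,-.324)):
  for n,(lo,hi) in dict(knob=(.034,.05),foot=(.012,.024)).items():
    m=(np.hypot(P[...,0]-g[0],P[...,1]-g[1])<.027)&(P[...,2]>lo)&(P[...,2]<hi)
    q=P[m]
    if len(q)>5: print(n,len(q),q.mean(0).round(4),((q.max(0)+q.min(0))/2).round(4),np.ptp(q,0).round(3))
mv((.434,-.324,.06,173),(.434,-.324,.02,173))
E
```

```text
knob 135 [ 0.5463 -0.3309  0.0431] [ 0.5471 -0.331   0.0399] [0.015 0.015 0.012]
foot 374 [ 0.5441 -0.3309  0.0179] [ 0.5476 -0.331   0.0181] [0.035 0.035 0.012]
knob 136 [ 0.4898 -0.3211  0.0434] [ 0.4902 -0.321   0.041 ] [0.016 0.016 0.011]
foot 418 [ 0.4889 -0.3214  0.0179] [ 0.4905 -0.3209  0.0182] [0.035 0.035 0.011]
knob 137 [ 0.4368 -0.3235  0.0437] [ 0.4366 -0.3233  0.0441] [0.015 0.015 0.003]
foot 478 [ 0.4365 -0.3237  0.0177] [ 0.4368 -0.3232  0.0175] [0.035 0.035 0.005]
t 2.95 tcp [ 501.6 -344.3  230.7] rpy [179.95   0.   173.11] F [-0.4 -1.  -0.3] w 94.3 j [-0.7   0.22  1.18  0.    1.75 -2.15]
(0.434, -0.324, 0.06, 173) -> [0.  0.  0.1] [ 69.6  11.8 170.7]
(0.434, -0.324, 0.02, 173) -> [0.  0.  0.1] [ 69.6  11.8 210.7]
```

View pics/w2.png

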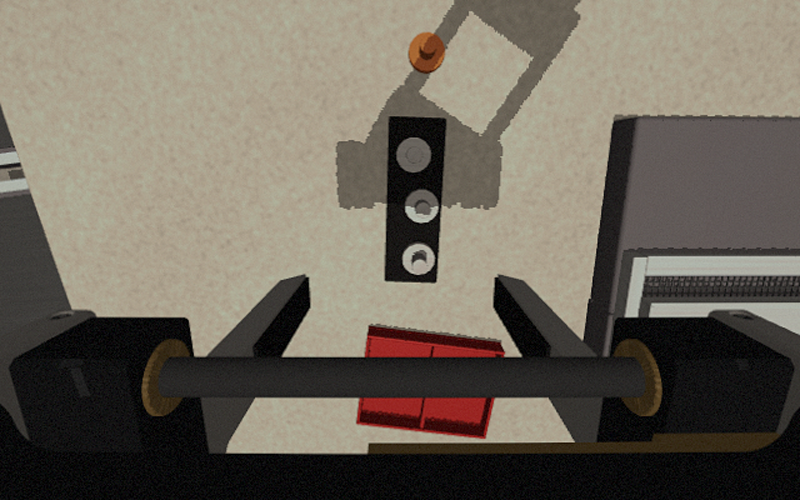

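Wrist view: the weights are at (414,155), (421,206) and (418,259), and the orange decoy at (426,52) is well clear. I'll grip the near one, w2.

arm_command --targets '[0,0,0,67,12.8,160,0.1,0,0,0,67,12.8,160,0.1,0,0,0,67,12.8,160,0.1,0,0,0,67,12.8,160,0.1,0,0,0,67,12.8,160,0.1,0,0,0,67,12.8,175,0.1,0,0,0,67,12.8,190,0.1,0,0,0,67,12.8,200,0.1,0,0,0,67,12.8,207,0.1,0,0,0,67,12.8,210.5,0.1,0,0,0,67,12.8,210.5,0.1,0,0,0,67,12.8,210.5,1,0,0,0,67,12.8,210.5,1,0,0,0,67,12.8,210.5,1,0,0,0,67,12.8,210.5,1,0,0,0,67,12.8,210.5,1,0,0,0,67,12.8,210.5,1,0,0,0,67,12.8,210.5,1]'

```text
time: 4.75
tool_pos: [0.4364, -0.3253, 0.0204]
ee_rot: [-3.142, 0.001, 3.019]
wrist_force: [-0.5, 1.8, 3.2]
width: 0.0153
finger_force: 30.0
```

```bash
python3 - <<'E'
from h import *
import math
L=np.array([.5696,.0029]);a=math.radians(-6.9)
X=np.array([math.cos(a),math.sin(a)]);Y=np.array([-X[1],X[0]])
for y in(.045,-.075): print(y,(L+.075*X+y*Y).round(4))
p=L+.075*X+.045*Y
mv((.4367,-.3233,.16,173.1),(*p,.16,173.1),(*p,.0842,173.1))
E
```

```text
0.045 [0.6495 0.0386]
-0.075 [ 0.635  -0.0806]
t 4.75 tcp [ 436.4 -325.3   20.4] rpy [-1.8000e+02  3.0000e-02  1.7297e+02] F [-0.5  1.8  3.2] w 15.3 j [-0.75  0.19  1.64  0.    1.32 -2.19]
(0.4367, -0.3233, 0.16, 173.1) -> [-0.   0.  -0.1] [-1.000e-01  2.100e+00 -1.396e+02]
(np.float64(0.6494629583922675), np.float64(0.03856381747422652), 0.16, 173.1) -> [-0.   0.  -0.1] [-167.1  387.2 -139.5]
(np.float64(0.6494629583922675), np.float64(0.03856381747422652), 0.0842, 173.1) -> [-0.   0.  -0.1] [-167.   387.2  -63.7]
```

arm_command --targets '[0,0,0,0,2,-40,1,0,0,0,0,2,-90,1,0,0,0,0,2,-140,1,0,0,0,-167,387,-140,1,0,0,0,-167,387,-140,1,0,0,0,-167,387,-140,1,0,0,0,-167,387,-140,1,0,0,0,-167,387,-140,1,0,0,0,-167,387,-140,1,0,0,0,-167,387,-140,1,0,0,0,-167,387,-140,1,0,0,0,-167,387,-140,1,0,0,0,-167,387,-140,1,0,0,0,-167,387,-140,1,0,0,0,-167,387,-140,1]'

```text
time: 6.25
tool_pos: [0.6487, 0.0369, 0.1596]
ee_rot: [-3.141, -0.001, 3.017]
wrist_force: [-0.2, -0.5, -1.5]
width: 0.0158
finger_force: 30.0
```

```bash
python3 - <<'E'
from h import *
s=robot.snapshot("wrist"); T=wcam(s); save(s,"w3.png",None,1.25); np.savez("/tmp/w3",P=cloud(s,T),c=s["color"])
P=cloud(s,T)
g=(.6411,-.0279)
m=(np.hypot(P[...,0]-g[0],P[...,1]-g[1])<.02)&(P[...,2]>.098)&(P[...,2]<.112); q=P[m]; print("a",len(q),q.mean(0) if len(q) else 0)
L=np.array([.5696,.0029]);a=np.radians(-6.9);X=np.array([np.cos(a),np.sin(a)]);Y=np.array([-X[1],X[0]])
l=np.dstack([(P[...,:2]-L)@X,(P[...,:2]-L)@Y,P[...,2]])
# profiles along tray x in y strips
for y in (-.09,-.06,.0,.09):
    m=abs(l[...,1]-y)<.004; q=l[m]; q=q[np.argsort(q[:,0])]
    print("y",y)
    b=np.arange(-.14,.13,.006)
    print([(int(x*1e3),int(round(np.median(q[(q[:,0]>=x)&(q[:,0]<x+.006),2])*1e3)),int(round(np.ptp(q[(q[:,0]>=x)&(q[:,0]<x+.006),2])*1e3))) for x in b if ((q[:,0]>=x)&(q[:,0]<x+.006)).any()])
m=(P[...,2]>.04)&(P[...,2]<.05)&(l[...,0]<-.01)&(l[...,0]>-.16)&(abs(l[...,1])<.15); q=l[m]; print("ledge",q.min(0),q.max(0),np.median(q[:,2]))
mv((.6495,.0386,.0842,173.1))
E
```

```text
a 323 [ 0.64239482 -0.02502456  0.1045757 ]
y -0.09
[(-103, 44, 3), (-97, 44, 3), (-91, 44, 3), (-85, 44, 4), (-79, 44, 3), (-73, 44, 3), (-67, 44, 4), (-61, 44, 4), (-55, 44, 5), (-49, 44, 3), (-43, 44, 4), (-37, 44, 3), (-31, 44, 3), (-25, 44, 4), (-19, 44, 4), (-13, 44, 3), (-7, 44, 3), (-1, 63, 23), (4, 64, 4), (10, 64, 3), (16, 64, 7), (22, 58, 18), (28, 45, 17), (34, 45, 18), (40, 65, 39), (46, 67, 3), (52, 67, 3), (58, 67, 4), (64, 67, 4), (70, 67, 3), (76, 67, 3), (82, 67, 4), (88, 67, 3), (94, 67, 3), (100, 67, 15), (106, 79, 16), (118, 59, 3), (124, 59, 3)]
y -0.06
[(-103, 44, 4), (-97, 44, 4), (-91, 44, 3), (-85, 44, 3), (-79, 44, 3), (-73, 44, 4), (-67, 44, 5), (-61, 44, 3), (-55, 44, 4), (-49, 44, 3), (-43, 44, 3), (-37, 44, 3), (-31, 44, 4), (-25, 44, 3), (-19, 44, 3), (-13, 44, 4), (-7, 44, 3), (-1, 63, 22), (4, 64, 3), (10, 64, 2), (16, 64, 7), (22, 58, 17), (28, 45, 17), (34, 44, 17), (40, 65, 38), (46, 67, 3), (52, 67, 3), (58, 67, 3), (64, 67, 3), (70, 67, 3), (76, 67, 3), (82, 67, 4), (88, 67, 3), (94, 67, 3), (100, 67, 12), (106, 79, 16), (118, 59, 4), (124, 59, 
[... 701 characters left out ...]
, 4), (-37, 44, 3), (-31, 44, 4), (-25, 44, 4), (-19, 44, 3), (-13, 44, 3), (-7, 44, 4), (-1, 45, 23), (4, 64, 4), (10, 64, 4), (16, 64, 8), (22, 45, 18), (28, 58, 17), (34, 58, 17), (40, 76, 231), (46, 291, 254), (52, 291, 231), (58, 67, 3), (64, 67, 2), (70, 67, 3), (76, 67, 3), (82, 68, 3), (88, 67, 3), (94, 67, 2), (100, 67, 3), (106, 77, 16), (112, 60, 0), (118, 59, 4), (124, 59, 3)]
ledge [-0.10114749 -0.13157557  0.04026046] [-0.0100021   0.13803663  0.04746459] 0.04406096211662819
t 6.3 tcp [648.7  36.8 159.9] rpy [-1.7997e+02 -2.0000e-02  1.7286e+02] F [ 0.5 -0.3 -1.7] w 15.4 j [-0.03  0.32  1.18 -0.    1.64 -1.48]
(0.6495, 0.0386, 0.0842, 173.1) -> [-0.  -0.  -0.2] [-0.6  2.  75.7]
```

View pics/w3.png

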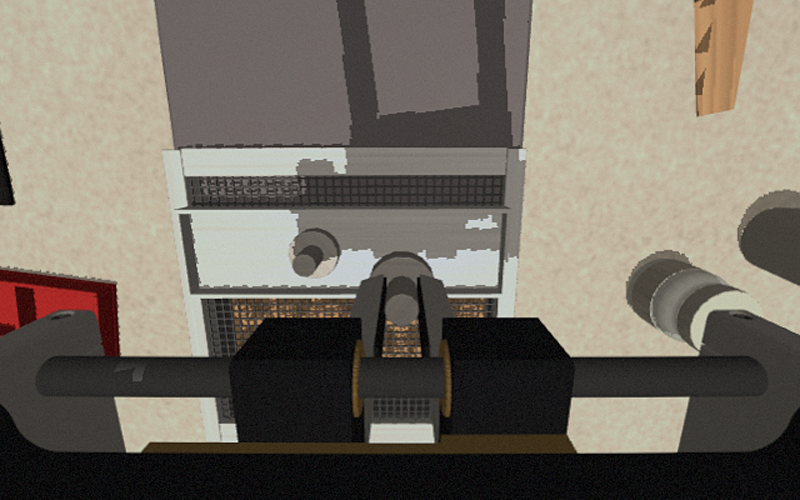

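Wrist view: the held weight is at (400,285), the pan interior spans (180–505, 212–292), and weight_a is at (315,255), so there is plenty of clearance. I'll lower it.

arm_command --targets '[0,0,0,-0.6,1,30,1,0,0,0,-0.6,1,50,1,0,0,0,-0.6,1,62,1,0,0,0,-0.6,1,70,1,0,0,0,-0.6,1,74,1,0,0,0,-0.6,1,76,1,0,0,0,-0.6,1,76.8,1,0,0,0,-0.6,1,76.8,1]'

```text
time: 7.1
tool_pos: [0.6505, 0.0393, 0.0841]
ee_rot: [3.141, 0.002, 3.019]
wrist_force: [-0.2, 0.2, -1.6]
width: 0.0157
finger_force: 30.0
```

arm_command --targets '[0,0,0,0,0,0.7,1,0,0,0,0,0,1.2,1,0,0,0,0,0,1.2,1]'

```text
time: 7.4
tool_pos: [0.6502, 0.0393, 0.0824]
ee_rot: [3.141, 0.001, 3.019]
wrist_force: [0.8, 0.5, 0.3]
width: 0.0156
finger_force: 30.0
```

arm_command --targets '[0,0,0,0,0,0,0.1,0,0,0,0,0,0,0.1,0,0,0,0,0,0,0.1,0,0,0,0,0,-15,0.1,0,0,0,0,0,-40,0.1,0,0,0,0,0,-80,0.1,0,0,0,0,0,-110,0.1,0,0,0,0,0,-110,0.1]'

```text
time: 8.2
tool_pos: [0.6529, 0.0392, 0.2003]
ee_rot: [3.14, 0.013, 3.019]
wrist_force: [0.1, -0.2, 1.4]
width: 0.0423
finger_force: 0.0
```

```bash
python3 - <<'E'
from h import *
mv((.490,-.3225,.16,173),(.490,-.3225,.06,173),(.490,-.3225,.020,173))
E
```

```text
t 8.2 tcp [652.9  39.2 200.3] rpy [179.92   0.76 172.97] F [ 0.1 -0.2  1.4] w 42.3 j [-0.03  0.31  1.12  0.    1.7  -1.47]
(0.49, -0.3225, 0.16, 173) -> [ 0.1  0.8 -0. ] [ 118.  -379.    38.3]
(0.49, -0.3225, 0.06, 173) -> [ 0.1  0.8 -0. ] [ 119.3 -379.1  138.3]
(0.49, -0.3225, 0.02, 173) -> [ 0.1  0.8 -0. ] [ 119.8 -379.2  178.2]
```

arm_command --targets '[0,0,0,115,-379,0,0.1,0,0,0,115,-379,0,0.1,0,0,0,115,-379,0,0.1,0,0,0,115,-379,0,0.1,0,0,0,115,-379,0,0.1,0,0,0,115,-379,0,0.1,0,0,0,115,-379,0,0.1,0,0,0,115,-379,0,0.1,0,0,0,115,-379,0,0.1,0,0,0,115,-379,50,0.1,0,0,0,115,-379,90,0.1,0,0,0,115,-379,115,0.1,0,0,0,115,-379,120,0.1,0,0,0,115,-379,120,0.1,0,0,0,115,-379,120,0.1]'

```text
time: 9.7
tool_pos: [0.4907, -0.3232, 0.074]
ee_rot: [-3.14, 0.003, 3.019]
wrist_force: [0.0, -0.6, 0.1]
width: 0.0423
finger_force: 0.0
```

```bash
python3 - <<'E'
from h import *
s=robot.snapshot("top"); P=cloud(s)
m=(abs(P[...,0]-.645)<.02)&(abs(P[...,1])<.12)&(P[...,2]>.09)&(P[...,2]<.13); print([q.mean(0).round(4) for q in (P[m&(P[...,1]>.01)],P[m&(P[...,1]<.01)])])
mv((.490,-.322,.020,173))
E
```

```text
[array([0.6478, 0.0378, 0.1035]), array([ 0.6408, -0.0279,  0.1033])]
t 9.75 tcp [ 490.9 -323.5   74.5] rpy [-179.88    0.21  172.99] F [-0.1 -0.5  1.1] w 42.4 j [-0.68  0.23  1.47  0.    1.44 -2.13]
(0.49, -0.322, 0.02, 173) -> [-0.1  0.2 -0. ] [ 1.3  1.5 54.5]
```

Weight one stands in the pan. Now I'll grip the second.

arm_command --targets '[0,0,0,1,1,15,0.1,0,0,0,1,1,30,0.1,0,0,0,1,1,42,0.1,0,0,0,1,1,50,0.1,0,0,0,1,1,53.5,0.1,0,0,0,1,1,53.5,0.1,0,0,0,1,1,53.5,1,0,0,0,1,1,53.5,1,0,0,0,1,1,53.5,1,0,0,0,1,1,53.5,1,0,0,0,1,1,53.5,1]'

```text
time: 10.85
tool_pos: [0.4889, -0.3218, 0.019]
ee_rot: [-3.141, 0.001, 3.019]
wrist_force: [-0.2, 0.8, 2.1]
width: 0.0151
finger_force: 30.0
```

```bash
python3 - <<'E'
from h import *
mv((.490,-.322,.16,173.1),(.636,-.082,.16,173.1))
E
```

```text
t 10.85 tcp [ 488.9 -321.8   19. ] rpy [-1.7998e+02  5.0000e-02  1.7298e+02] F [-0.2  0.8  2.1] w 15.1 j [-0.68  0.27  1.54  0.    1.33 -2.13]
(0.49, -0.322, 0.16, 173.1) -> [-0.   0.1 -0.1] [-1.20e+00 -1.00e-01 -1.41e+02]
(0.636, -0.082, 0.16, 173.1) -> [-0.   0.1 -0.1] [-116.8  256.  -141. ]
```

arm_command --targets '[0,0,0,0,0,-40,1,0,0,0,0,0,-90,1,0,0,0,0,0,-141,1,0,0,0,-117,256,-141,1,0,0,0,-117,256,-141,1,0,0,0,-117,256,-141,1,0,0,0,-117,256,-141,1,0,0,0,-117,256,-141,1,0,0,0,-117,256,-141,1,0,0,0,-117,256,-141,1,0,0,0,-117,256,-110,1,0,0,0,-117,256,-90,1,0,0,0,-117,256,-78,1,0,0,0,-117,256,-70,1,0,0,0,-117,256,-66,1,0,0,0,-117,256,-66,1,0,0,0,-117,256,-66,1]'

```text
time: 12.55
tool_pos: [0.6366, -0.0823, 0.0857]
ee_rot: [-3.141, 0.002, 3.019]
wrist_force: [0.6, 0.7, -1.3]
width: 0.0155
finger_force: 30.0
```

```bash
python3 - <<'E'
from h import *
mv((.636,-.082,.081,173.1))
E
```

```text
t 12.55 tcp [636.6 -82.3  85.7] rpy [-1.7999e+02  1.2000e-01  1.7296e+02] F [ 0.6  0.7 -1.3] w 15.5 j [-0.22  0.34  1.31  0.    1.49 -1.66]
(0.636, -0.082, 0.081, 173.1) -> [-0.   0.1 -0.1] [0.7 0.2 4.7]
```

arm_command --targets '[0,0,0,0,0,2,1,0,0,0,0,0,3,1,0,0,0,0,0,3.5,1,0,0,0,0,0,3.5,1]'

```text
time: 12.95
tool_pos: [0.6361, -0.0819, 0.081]
ee_rot: [3.142, 0.0, 3.019]
wrist_force: [1.3, 0.4, -1.1]
width: 0.0147
finger_force: 30.0
```

arm_command --targets '[0,0,0,0,0,0.7,1,0,0,0,0,0,0.7,1]'

```text
time: 13.15
tool_pos: [0.6361, -0.0819, 0.081]
ee_rot: [3.142, 0.0, 3.019]
wrist_force: [-1.9, 0.4, 1.8]
width: 0.0157
finger_force: 30.0
```

arm_command --targets '[0,0,0,0,0,0,0.1,0,0,0,0,0,0,0.1,0,0,0,0,0,0,0.1,0,0,0,0,0,-15,0.1,0,0,0,0,0,-40,0.1,0,0,0,0,0,-80,0.1,0,0,0,0,0,-120,0.1,0,0,0,-10,40,-150,-0.5,0,0,0,-10,80,-150,-0.5,0,0,0,-10,80,-150,-0.5,0,0,0,-10,80,-150,-0.5,0,0,0,-10,80,-150,-0.5,0,0,0,-10,80,-150,-0.5]'

```text
time: 14.45
tool_pos: [0.6554, -0.0051, 0.2298]
ee_rot: [-3.141, -0.001, 3.017]
wrist_force: [-0.1, -0.4, -1.0]
width: 0.0704
finger_force: 0.0
```

```bash
python3 - <<'E'
from h import *
s=robot.snapshot("wrist"); T=wcam(s); save(s,"w4.png",None,1.25)
P=cloud(s,T); np.save("/tmp/P4",P)
L=np.array([.5696,.0029]);a=np.radians(-6.9);X=np.array([np.cos(a),np.sin(a)]);Y=np.array([-X[1],X[0]])
l=np.dstack([(P[...,:2]-L)@X,(P[...,:2]-L)@Y,P[...,2]])
# screen front edge: lip = min x of z>0.058 per y column; ledge sides
ys=np.arange(-.11,.12,.01); e=[]
for y in ys:
    q=l[(abs(l[...,1]-y)<.005)&(l[...,2]>.058)&(l[...,2]<.07)&(abs(l[...,0])<.03)]
    e.append(np.percentile(q[:,0],2) if len(q)>5 else np.nan)
e=np.array(e); ok=~np.isnan(e); f=np.polyfit(ys[ok],e[ok],1); print("front edge x=%.4f slope %.3f deg"%(f[1],np.degrees(f[0])),(e*1e3).round(1))
E=[]
for x in np.arange(-.12,-.01,.01):
    q=l[(abs(l[...,0]-x)<.005)&(abs(l[...,2]-.044)<.006)&(abs(l[...,1])<.16)]
    if len(q)>20: E.append((x,q[:,1].min(),q[:,1].max()))
E=np.array(E); print("ledge sides mm",(E*1e3).round(1).tolist())
print("slopes",np.degrees(np.polyfit(E[:,0],E[:,1],1)[0]),np.degrees(np.polyfit(E[:,0],E[:,2],1)[0]),"mid",((E[:,1]+E[:,2])/2).mean())
q=l[(l[...,2]>.058)&(l[...,2]<.07)&(l[...,0]>0.003)&(l[...,0]<.02)&(abs(l[...,1])<.16)]; print("rail y",q[:,1].min(),q[:,1].max())
m=(l[...,2]>.1)&(l[...,2]<.112)&(abs(l[...,0]-.075)<.03)&(abs(l[...,1])<.11)
n,lab,st,ce=cv2.connectedComponentsWithStats(m.astype(np.uint8))
for i in range(1,n):
    if st[i,4]>15: print("knob",st[i,4],l[lab==i].mean(0).round(4))
mv((.4745,.311,.16,-175.6))
E
```

```text
front edge x=0.0019 slope 0.272 deg [1.3 1.3 1.4 1.4 1.5 1.6 1.6 1.7 1.7 1.8 1.8 1.9 1.9 2.  2.  2.1 2.1 2.1
 2.2 2.2 2.2 2.3 2.3]
ledge sides mm [[-110.0, -131.5, 137.2], [-100.0, -131.5, 138.3], [-90.0, -131.4, 138.0], [-80.0, -132.1, 137.9], [-70.0, -132.0, 138.0], [-60.0, -131.6, 136.8], [-50.0, -131.8, 138.5], [-40.0, -131.7, 138.0], [-30.0, -130.7, 137.5], [-20.0, -130.6, 137.3]]
slopes 0.4608077876917232 -0.14134940462214482 mid 0.0031282595240405553
rail y -0.12815863772517344 0.13349748615032073
knob 189 [0.0749 0.0459 0.1049]
knob 191 [ 0.0766 -0.0743  0.1046]
knob 184 [ 0.0762 -0.0203  0.1048]
t 14.5 tcp [655.4  -5.1 229.8] rpy [-1.7999e+02 -6.0000e-02  1.7287e+02] F [-0.9 -0.9  0.4] w 70.4 j [-0.09  0.33  1.04 -0.    1.78 -1.54]
(0.4745, 0.311, 0.16, -175.6) -> [ -0.   -0.1 -11.5] [218.6 291.2  69.9]
```

View pics/w4.png

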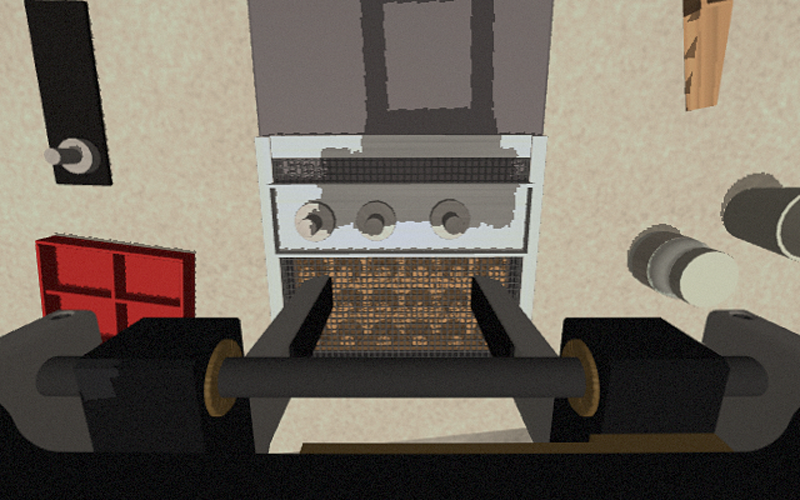

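Wrist view: three weights stand upright in the pan at (314,218), (376,218) and (449,218). The screen is shut and the spare is on the mat at (80,155). Now the wedge.

arm_command --targets '[0,0,-11.5,219,291,70,-0.3,0,0,-11.5,219,291,70,-0.3,0,0,-11.5,219,291,70,-0.3,0,0,-11.5,219,291,70,-0.3,0,0,-11.5,219,291,70,-0.3,0,0,-11.5,219,291,70,-0.3,0,0,-11.5,219,291,70,-0.3,0,0,-11.5,219,291,70,-0.3,0,0,-11.5,219,291,70,-0.3,0,0,-11.5,219,291,110,-0.3,0,0,-11.5,219,291,140,-0.3,0,0,-11.5,219,291,150,-0.3,0,0,-11.5,219,291,150,-0.3,0,0,-11.5,219,291,150,-0.3]'

```text
time: 15.9
tool_pos: [0.4754, 0.3115, 0.0818]
ee_rot: [3.141, 0.002, -3.065]
wrist_force: [-0.0, 0.1, -0.2]
width: 0.0613
finger_force: 0.0
```

```bash
python3 - <<'E'
from h import *
s=robot.snapshot("wrist"); T=wcam(s); P=cloud(s,T)
for lo,hi in((.045,.058),(.008,.058)):
    m=(abs(P[...,0]-.5)<.1)&(abs(P[...,1]-.31)<.032)&(P[...,2]>lo)&(P[...,2]<hi)
    q=P[m]
    if len(q)>10: print(len(q),q.mean(0).round(4),cv2.minAreaRect(q[:,:2].astype(np.float32)*1000))
mv((.4745,.311,.0255,-175.6))
E
```

```text
923 [0.474  0.3112 0.0527] ((474.9590759277344, 311.4324951171875), (24.63065528869629, 19.876779556274414), 3.655282497406006)
3400 [0.4991 0.3133 0.0274] ((508.0859375, 313.87188720703125), (96.78366088867188, 30.0291748046875), 4.402339458465576)
t 15.95 tcp [475.7 311.9  82.5] rpy [ 179.92    0.2  -175.59] F [-0.4  0.6  1.1] w 61.1 j [ 0.48  0.18  1.51 -0.    1.44 -1.17]
(0.4745, 0.311, 0.0255, -175.6) -> [0.1 0.2 0. ] [ 1.4 -0.9 57. ]
```

arm_command --targets '[0,0,0,1,-0.5,20,-0.3,0,0,0,1,-0.5,38,-0.3,0,0,0,1,-0.5,50,-0.3,0,0,0,1,-0.5,55.5,-0.3,0,0,0,1,-0.5,55.5,-0.3,0,0,0,1,-0.5,55.5,1,0,0,0,1,-0.5,55.5,1,0,0,0,1,-0.5,55.5,1,0,0,0,1,-0.5,55.5,1,0,0,0,1,-0.5,55.5,1,0,0,0,1,-0.5,55.5,1,0,0,0,1,-0.5,55.5,1]'

```text
time: 17.15
tool_pos: [0.4731, 0.3112, 0.0249]
ee_rot: [3.142, 0.0, -3.064]
wrist_force: [0.4, 0.1, 0.4]
width: 0.0195
finger_force: 30.0
```

```bash
python3 - <<'E'
from h import *
mv((.4745,.311,.16,-175.6))
E
```

```text
t 17.15 tcp [473.1 311.2  24.9] rpy [ 1.8000e+02  1.0000e-02 -1.7553e+02] F [0.4 0.1 0.4] w 19.5 j [ 0.48  0.23  1.58 -0.    1.34 -1.17]
(0.4745, 0.311, 0.16, -175.6) -> [0.  0.  0.1] [  -1.4   -0.4 -135.1]
```

```bash
python3 - <<'E'
from h import *
mv((.4600,.0190,.12,173.1),(.4600,.0190,.085,173.1))
E
```

```text
t 17.15 tcp [473.1 311.2  24.9] rpy [ 1.8000e+02  1.0000e-02 -1.7553e+02] F [0.4 0.1 0.4] w 19.5 j [ 0.48  0.23  1.58 -0.    1.34 -1.17]
(0.46, 0.019, 0.12, 173.1) -> [ 0.   0.  11.4] [  35.8 -290.3  -95.1]
(0.46, 0.019, 0.085, 173.1) -> [ 0.   0.  11.4] [  35.8 -290.3  -60.1]
```

arm_command --targets '[0,0,0,0,0,-30,1,0,0,0,0,0,-65,1,0,0,0,0,0,-95,1,0,0,0,0,0,-95,1]'

```text
time: 17.55
tool_pos: [0.4758, 0.3128, 0.1251]
ee_rot: [3.137, 0.009, -3.064]
wrist_force: [0.1, 0.1, 0.1]
width: 0.0196
finger_force: 30.0
```

Commanded pose is now 95 mm up, so the next move is x 36, y −290, z 0, turn 11.4, followed by a 30 mm descent.

arm_command --targets '[0,0,11.4,36,-290,0,1,0,0,11.4,36,-290,0,1,0,0,11.4,36,-290,0,1,0,0,11.4,36,-290,0,1,0,0,11.4,36,-290,0,1,0,0,11.4,36,-290,0,1,0,0,11.4,36,-290,0,1,0,0,11.4,36,-290,0,1,0,0,11.4,36,-290,15,1,0,0,11.4,36,-290,30,1,0,0,11.4,36,-290,30,1,0,0,11.4,36,-290,30,1]'

```text
time: 18.75
tool_pos: [0.4593, 0.0207, 0.0892]
ee_rot: [3.141, -0.002, 3.023]
wrist_force: [0.9, -0.2, -0.6]
width: 0.0198
finger_force: 30.0
```

```bash
cat > look.py <<'E'
from h import *
import sys
lip=np.array([.5718,.0056]);a=np.radians(-6.9);X=np.array([np.cos(a),np.sin(a)]);Y=np.array([-X[1],X[0]])
s=robot.snapshot("wrist"); T=wcam(s); P=cloud(s,T)
if len(sys.argv)>1: save(s,sys.argv[1],None,1.25)
l=np.dstack([(P[...,:2]-lip)@X,(P[...,:2]-lip)@Y,P[...,2]])
c=cv2.cvtColor(s["color"],cv2.COLOR_RGB2HSV); 
wood=(c[...,0]<25)&(c[...,1]>70)&(abs(l[...,0]+.06)<.1)&(abs(l[...,1])<.05)&(l[...,2]>.03)&(l[...,2]<.13)
q=l[wood]; print("wood",len(q),q.min(0).round(4),q.max(0).round(4),np.percentile(q[:,0],[1,99]).round(4),cv2.minAreaRect(q[:,:2].astype(np.float32)*1000))
for x in np.arange(-.1,.06,.008):
    r=q[abs(q[:,0]-x)<.003]
    if len(r)>8: print("x%.0f z%.1f y %.1f..%.1f"%(x*1e3,np.median(r[:,2])*1e3,*(np.percentile(r[:,1],[2,98])*1e3)),end="; ")
print()
e=[]
for y in np.arange(-.1,.11,.02):
    r=l[(abs(l[...,1]-y)<.008)&(l[...,0]>.004)&(l[...,0]<.014)&(l[...,2]>.05)&(l[...,2]<.09)]
    e.append(np.median(r[:,2])*1e3 if len(r)>5 else np.nan)
r=l[(abs(l[...,1]-.07)<.05)&(l[...,0]<-.02)&(l[...,0]>-.1)&(abs(l[...,2]-.044)<.01)]
print("rail top z",np.round(e,1),"mean",np.nanmean(e).round(2),"ledge",(np.median(r[:,2])*1e3).round(2))
o=robot.get_obs(); p=np.array(o["tool_pos"]); d=p[:2]-lip
print("tcp in lip frame",(d@X*1e3).round(1),(d@Y*1e3).round(1),(p[2]*1e3).round(1))
mv()
E
python3 look.py w5.png
```

```text
wood 4449 [-0.1267 -0.0156  0.0434] [0.0072 0.0209 0.1299] [-0.1265 -0.0005] ((-59.92148208618164, 2.8216552734375), (34.491920471191406, 133.69468688964844), 88.99473571777344)
x-100 z117.2 y -7.7..10.7; x-84 z84.6 y -10.3..14.2; x-76 z82.8 y -11.0..14.4; x-36 z73.9 y -12.3..15.6; x-28 z72.2 y -12.5..15.7; x-20 z70.3 y -12.7..16.0; x-12 z68.2 y -15.1..16.2; x-4 z53.9 y -15.4..18.6; x4 z45.1 y -15.6..18.9; 
rail top z [nan nan nan nan nan nan nan nan nan nan nan] mean nan ledge 45.12
tcp in lip frame -112.9 1.3 89.9
t 18.8 tcp [459.9  20.4  89.9] rpy [179.98  -0.   173.18] F [-0.1  0.2 -1.4] w 19.7 j [-0.08 -0.06  1.75  0.    1.45 -1.53]look.py:19: RuntimeWarning: Mean of empty slice
  print("rail top z",np.round(e,1),"mean",np.nanmean(e).round(2),"ledge",(np.median(r[:,2])*1e3).round(2))
```

View pics/w5.png

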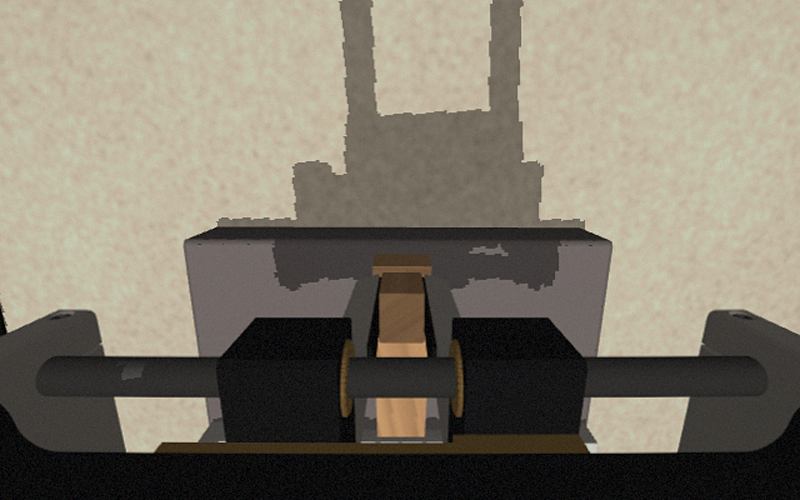

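Wrist view: the wedge is in the gripper, square to the tray. The tab is at (401,265), the ramp at (400,390), and the nose sits about 7 mm before the rail at (400,437). I'll lower it onto the ledge.

arm_command --targets '[0,0,0,0,-1.3,8,1,0,0,0,0,-1.3,14,1,0,0,0,0,-1.3,18,1,0,0,0,0,-1.3,19,1,0,0,0,0,-1.3,19,1,0,0,0,0,-1.3,19,1]'

```text
time: 19.4
tool_pos: [0.4597, 0.018, 0.0709]
ee_rot: [3.142, 0.0, 3.021]
wrist_force: [-0.1, -0.2, -0.7]
width: 0.0195
finger_force: 30.0
```

arm_command --targets '[0,0,0,0,0,0.6,1,0,0,0,0,0,1.1,1,0,0,0,0,0,1.1,1,0,0,0,0,0,1.1,1]'

```text
time: 19.8
tool_pos: [0.4598, 0.018, 0.0699]
ee_rot: [3.142, 0.001, 3.021]
wrist_force: [-0.4, -0.9, 0.4]
width: 0.0201
finger_force: 30.0
```

```bash
for i in 1 2 3; do python3 -c "
from h import *
robot.snapshot('wrist'); mv()"; done
```

```text
t 19.85 tcp [459.8  18.   69.9] rpy [1.8000e+02 3.0000e-02 1.7307e+02] F [ 0.1  0.1 -0.9] w 19.8 j [-0.08 -0.05  1.78  0.    1.41 -1.53]
t 19.9 tcp [459.8  18.   69.9] rpy [1.8000e+02 3.0000e-02 1.7307e+02] F [-0.4  0.2 -0.9] w 19.6 j [-0.08 -0.05  1.78  0.    1.41 -1.53]
t 19.95 tcp [459.8  18.   69.9] rpy [1.8000e+02 3.0000e-02 1.7307e+02] F [ 0.  -0.2  0.2] w 19.8 j [-0.08 -0.05  1.78  0.    1.41 -1.53]
```

arm_command --targets '[0,0,0,0,0,0.5,1,0,0,0,0,0,0.5,1]'

```text
time: 20.15
tool_pos: [0.4598, 0.018, 0.0699]
ee_rot: [3.142, 0.001, 3.021]
wrist_force: [-0.6, -0.6, 3.7]
width: 0.0199
finger_force: 30.0
```

```bash
for i in 1 2 3; do python3 -c "
from h import *
robot.snapshot('wrist'); mv()"; done
```

```text
t 20.2 tcp [459.8  18.   69.9] rpy [1.8000e+02 4.0000e-02 1.7307e+02] F [-1.7 -0.7  5.7] w 19.8 j [-0.08 -0.05  1.78 -0.    1.41 -1.53]
t 20.25 tcp [459.8  18.   69.9] rpy [1.8000e+02 5.0000e-02 1.7307e+02] F [-2.5 -1.7  5.3] w 19.7 j [-0.08 -0.05  1.78 -0.    1.41 -1.53]
t 20.3 tcp [459.8  18.   69.9] rpy [1.8000e+02 5.0000e-02 1.7307e+02] F [-1.3 -0.7  5.8] w 19.6 j [-0.08 -0.05  1.78  0.    1.41 -1.53]
```

The wedge is seated flat with about 5 N down. I'll take a camera baseline, then push.

```bash
cat > rise.py <<'E'
from h import *
lip=np.array([.5718,.0056]);a=np.radians(-6.9);X=np.array([np.cos(a),np.sin(a)]);Y=np.array([-X[1],X[0]])
for n in("top","scene"):
    zs=[]
    for k in range(2):
        s=robot.snapshot(n); P=cloud(s); l=np.dstack([(P[...,:2]-lip)@X,(P[...,:2]-lip)@Y,P[...,2]])
        out=[]
        for x0,x1 in((-.1,-.03),(.004,.016)):
            for y0,y1 in((-.115,-.03),(.03,.115)):
                m=(l[...,0]>x0)&(l[...,0]<x1)&(l[...,1]>y0)&(l[...,1]<y1)&(l[...,2]>.035)&(l[...,2]<.085)
                z=l[m][:,2]; out.append((len(z),np.median(z)*1e3 if len(z) else 0))
        zs.append(out)
    z=np.array(zs).mean(0); print(n,"ledge R,L; rail R,L [n,z mm]",z.round(2).tolist())
o=robot.get_obs(); p=np.array(o["tool_pos"]); d=p[:2]-lip
print("tcp lip frame",(d@X*1e3).round(1),(d@Y*1e3).round(1),"nose~",(d@X*1e3+106).round(1)); mv()
E
python3 rise.py
```

```text
top ledge R,L; rail R,L [n,z mm] [[188.5, 44.19], [195.0, 43.79], [148.5, 64.18], [150.5, 64.07]]
scene ledge R,L; rail R,L [n,z mm] [[619.0, 45.39], [538.5, 45.58], [121.0, 65.51], [106.0, 65.38]]
tcp lip frame -112.7 -1.1 nose~ -6.7
t 20.5 tcp [459.8  18.   69.9] rpy [-1.8000e+02  4.0000e-02  1.7308e+02] F [-1.3 -0.   5.3] w 19.3 j [-0.08 -0.05  1.78 -0.    1.41 -1.53]
```

arm_command --targets '[0,0,0,-3,0,0,1,0,0,0,-6,0,0,1,0,0,0,-9,0,0,1,0,0,0,-12,0,0,1,0,0,0,-15,0,0,1,0,0,0,-18,0,0,1,0,0,0,-21,0,0,1,0,0,0,-24,0,0,1,0,0,0,-24,0,0,1,0,0,0,-24,0,0,1]'

```text
time: 21.5
tool_pos: [0.4834, 0.0153, 0.0699]
ee_rot: [3.141, 0.0, 3.021]
wrist_force: [-3.0, 0.2, 5.5]
width: 0.0197
finger_force: 30.0
```

```bash
python3 rise.py
```

```text
top ledge R,L; rail R,L [n,z mm] [[125.5, 44.22], [148.5, 43.78], [99.0, 64.07], [131.5, 64.02]]
scene ledge R,L; rail R,L [n,z mm] [[624.5, 45.42], [540.5, 45.47], [118.5, 65.36], [104.0, 65.45]]
tcp lip frame -88.9 -0.9 nose~ 17.1
t 21.7 tcp [483.4  15.3  69.9] rpy [1.7998e+02 1.0000e-02 1.7308e+02] F [-2.9  0.3  5.8] w 19.9 j [-0.09  0.01  1.73  0.    1.41 -1.54]
```

arm_command --targets '[0,0,0,-2,0,0,1,0,0,0,-4,0,0,1,0,0,0,-6,0,0,1,0,0,0,-8,0,0,1,0,0,0,-10,0,0,1,0,0,0,-12,0,0,1,0,0,0,-14,0,0,1,0,0,0,-16,0,0,1,0,0,0,-18,0,0,1,0,0,0,-18,0,0,1,0,0,0,-18,0,0,1,0,0,0,-18,0,0,1]'

```text
time: 22.9
tool_pos: [0.4969, 0.0138, 0.0698]
ee_rot: [3.141, -0.01, 3.021]
wrist_force: [-13.7, 1.7, 14.1]
width: 0.0195
finger_force: 30.0
```

```bash
python3 rise.py
```

```text
top ledge R,L; rail R,L [n,z mm] [[137.5, 43.88], [159.0, 43.9], [47.0, 66.28], [44.0, 65.32]]
scene ledge R,L; rail R,L [n,z mm] [[620.5, 45.31], [541.0, 45.55], [130.0, 67.11], [109.5, 67.28]]
tcp lip frame -75.3 -0.9 nose~ 30.7
t 23.1 tcp [496.9  13.8  69.8] rpy [179.99  -0.57 173.1 ] F [-13.7   1.9  13.8] w 19.7 j [-0.09  0.05  1.69  0.    1.42 -1.54]
```

Rise is about 1.8 mm at nose 31 mm, matching the model. The tool pitched −0.6° under load, so I'll compensate for that while pushing further.

arm_command --targets '[0,-0.2,0,-1.5,0,0,1,0,-0.4,0,-3,0,0,1,0,-0.6,0,-4.5,0,0,1,0,-0.6,0,-6,0,0,1,0,-0.6,0,-7.5,0,0,1,0,-0.6,0,-9,0,0,1,0,-0.6,0,-10.5,0,0,1,0,-0.6,0,-12,0,0,1,0,-0.6,0,-12,0,0,1,0,-0.6,0,-12,0,0,1,0,-0.6,0,-12,0,0,1]'

```text
time: 24.2
tool_pos: [0.5077, 0.0126, 0.0698]
ee_rot: [3.141, -0.002, 3.021]
wrist_force: [-16.2, 2.1, 15.5]
width: 0.0198
finger_force: 30.0
```

```bash
python3 rise.py; python3 look.py
```

```text
top ledge R,L; rail R,L [n,z mm] [[204.0, 44.09], [227.0, 44.11], [48.5, 68.11], [44.5, 67.94]]
scene ledge R,L; rail R,L [n,z mm] [[618.0, 45.42], [527.0, 45.47], [130.5, 69.37], [100.5, 69.62]]
tcp lip frame -64.4 -0.8 nose~ 41.6
t 24.4 tcp [507.7  12.6  69.8] rpy [ 1.7998e+02 -1.3000e-01  1.7310e+02] F [-15.3   1.6  15.7] w 19.8 j [-0.09  0.06  1.67  0.    1.41 -1.54]
wood 3405 [-0.0788 -0.0154  0.0431] [0.0396 0.0172 0.129 ] [-0.0785  0.0365] ((-19.60210418701172, 0.8608675003051758), (118.4283218383789, 32.59742736816406), 0.004090317524969578)
x-76 z68.9 y -14.2..13.8; x-68 z97.3 y -10.0..9.4; x-60 z97.4 y -10.1..9.4; x-52 z97.3 y -9.7..9.2; x-36 z64.3 y -12.4..12.1; x-28 z62.9 y -12.7..12.3; x28 z61.6 y -13.7..13.3; x36 z48.0 y -14.3..14.0; 
rail top z [68.   nan  nan  nan 68.3 68.3 68.3  nan  nan  nan 68.5] mean 68.29 ledge 44.25
tcp in lip frame -64.4 -0.8 69.8
t 24.45 tcp [507.8  12.5  69.8] rpy [ 1.7998e+02 -1.2000e-01  1.7310e+02] F [-15.3   1.7  15.2] w 19.8 j [-0.09  0.06  1.67  0.    1.41 -1.54]
```

Rise is about 4.2 mm at the lip, so I'll push about 3.3 mm more.

arm_command --targets '[0,0,0,-1,0,0,1,0,0,0,-2,0,0,1,0,0,0,-3,0,0,1,0,-0.1,0,-3.5,0,0,1,0,-0.1,0,-3.5,0,0,1,0,-0.1,0,-3.5,0,0,1,0,-0.1,0,-3.5,0,0,1]'

```text
time: 25.15
tool_pos: [0.511, 0.0122, 0.0697]
ee_rot: [3.141, -0.001, 3.021]
wrist_force: [-15.6, 1.6, 16.1]
width: 0.0198
finger_force: 30.0
```

```bash
python3 rise.py; python3 - <<'E'
from h import *
s=robot.snapshot("scene"); save(s,"s_end.png",(240,150,460,350),3)
E
```

```text
top ledge R,L; rail R,L [n,z mm] [[233.0, 44.06], [247.5, 43.95], [46.5, 68.87], [44.0, 69.25]]
scene ledge R,L; rail R,L [n,z mm] [[621.5, 45.36], [521.0, 45.58], [125.5, 70.09], [108.0, 70.21]]
tcp lip frame -61.2 -0.8 nose~ 44.8
t 25.35 tcp [511.   12.2  69.7] rpy [ 1.7998e+02 -6.0000e-02  1.7310e+02] F [-15.5   2.3  16.2] w 19.8 j [-0.09  0.07  1.66  0.    1.41 -1.54]
```

View pics/s_end.png

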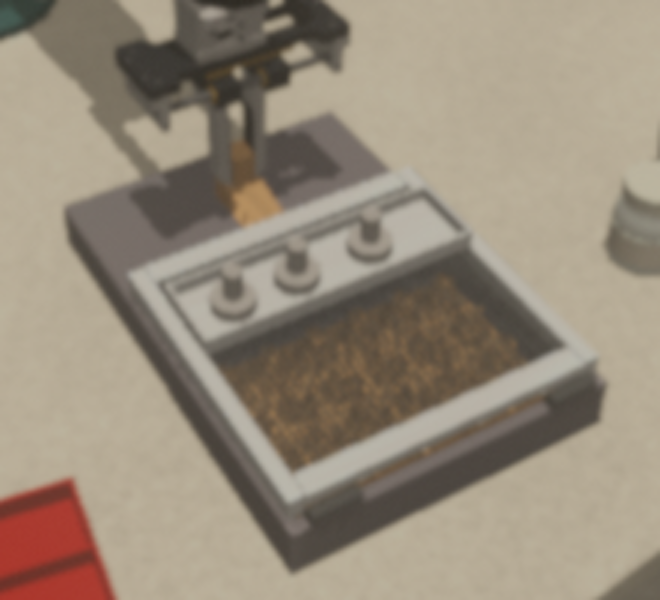

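The picture shows three upright weights at (232,290), (297,265) and (370,232), and the wedge under the middle of the rail at (255,200), still gripped. The lip is up about 5.0 mm, so I'm handing in.

```bash
python3 -c "
from bench import robot
print(robot.close_job())"
```

```text
the job is handed in; nothing more can be done
None
```

The job is handed in after about 25 s: three weights stand upright in the pan, the spare is still on the mat, and the gripper is holding the wedge under the middle of the rail with the lip about 5 mm up by the camera readings.

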